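# Load a paper roll up the ramp of its desk stand

### The job

Load the roll of drawing paper into its stand: with the fingertips push it slowly and squarely up the ramp, over the spring keeper, until it meets the stop at the top, so that the keeper springs up behind it and holds it there. Stay behind the roll so that it never runs back down, do not grip or lift it, leave the other things on the table where they are, and finish with the hand clear.

Things in the scene. Friction and masses are not known exactly. Their poses are not given: they have to be found in the camera images.
- paper_roll: White roll of drawing paper, 60 mm in diameter, 140 mm long, about 0.3 kg, brown band round its middle, black end plugs. It lies on the table just below the ramp's foot, parallel to it within 0.1 rad, and rolls easily; the paper is smooth and slips on fingers. Origin: the middle of its axis (30 mm above table or deck); y runs along the roll; x and z turn as it rolls.
- deck: Deck of the fixed wooden stand: a ramp. Origin: middle of its foot edge, on the top surface, 1.6 mm above the table; x points up the slope (9 degrees), y across, z square to the surface. It is 156 mm wide between two cheeks (8 mm thick, 15 mm high above the deck) and 160 mm long up to the stop. In this frame the roll's axis starts at x = -20 to -60 mm.
- seat (a point): Where the middle of the roll's axis is when the roll is loaded: 127 mm up the deck from its foot, 30 mm above its surface, midway between the cheeks. Axes as the deck. Until the keeper has caught it, the roll runs back down if let go; driven much faster than 0.1 m/s it runs ahead of the fingers.
- stop: Rigid wooden rail with a grey felt strip across the head of the ramp, 40 mm high above the deck. Origin: midway across, on its face (159.5 mm up the deck), at deck level; axes as the deck. The roll touches it with its axis 129 to 130 mm up the deck; between keeper and stop the roll has about 4 mm of play.
- keeper (a joint): Two steel prongs on one sprung shaft, at y = +-48 to 60 mm of the deck. 0 = up: tips 14 mm above the deck, 101 mm up from its foot. Grows as the roll rides over them, from its axis at 68 mm up the deck, to about 0.4 rad when flush; past 125 mm they spring up behind the roll. 1 to 4 N of push suffice. Keep fingertips 18 mm or more above the deck to pass over prongs and cheeks.
- ink_pot_mid (a point): Blue open pot with a yellow rim, 61 mm across, 40 mm high, a bystander beyond the stop; the point is its centre, 20 mm up.
- stapler_mid (a point): Red and black stapler, 34 x 144 x 44 mm, a bystander beyond the stop; the point is its centre, 22 mm up.
- orange_tape_mid (a point): Orange roll of tape lying flat, 100 mm across, 50 mm high, a bystander to the right of the stand (another like it stands farther off); the point is its centre, 25 mm up.

How it is judged:
By the outcome, as a careful person would: the job done as asked, in the order asked, and still so for the second after the job is handed in, with the robot touching nothing.
It also fails if it takes over 32 s, if anything falls off the work surface, if the arm or the gripper's body presses on something with over 40 N, if the wrist force passes 120 N, or if a joint passes its speed limit or range.

### The arm

A 7-joint arm with a two-finger parallel gripper is mounted at the origin on a cart in front of the work surface, level with it; the furniture and walls round the work are solid. World frame = base frame: x ahead of the robot, y to its left, z up, the work surface at z = 0. Lengths are in m, angles in rad, forces in N, time in s.
With the tool pointing down it reaches from about 0.4 to 0.925 m from the base axis. Payload 4.1 kg.
Tool frame: the origin (TCP) lies between the finger pads; the fingertips stand 17 mm ahead of it and the grasp point (between the pads) lies 2 mm behind it; x points along the fingers, y is the direction in which the jaws open and shut, and the axes are right-handed (so a half turn about x gives the same grasp; the last joint's range is limited). The gripper opens to 85 mm and grips with 20 to 120 N. Pads are 22 mm wide; open, the fingers measure 114 mm over their backs; the gripper's body (76 mm by 85 mm) begins 54 mm behind the grasp point. The pads swing forward as they close: fully open they stand 13 mm farther back than shut.
Start: joints at [1.147, 0.398, 0.045, 1.537, -0.019, 1.207, -0.051], TCP at [0.207, -0.616, 0.248] pointing down, gripper open.
Joint ranges: [-2.82, 2.82], [-0.49, 2.23], [-1.37, 1.46], [0, 2.46], [-1.36, 4.5], [0.23, 2], [-2.94, 2.94]. Speed limits (rad/s): [2.57, 2.57, 3.14, 3.14, 3.14, 3.14, 3.14].

### API

Orientations are given as a 3x3 rotation matrix whose columns are the frame's x, y, z axes.
In Python, from rig import observe, get_image, order, models gives the robot as it stands.
- The arm moves only by the tool play_rows, never from a script. Its argument "rows" is a list that holds one entry, the list of rows, each a list of 7 numbers: the shift along the tool's x, y, z in mm, then the turn, a rotation vector about the tool's x, y, z in degrees, then the closure, from 0 (fully open) to 1 (shut). In form: [[[tx, ty, tz, wx, wy, wz, claw], ...]]. A call has 1 to 8 rows; each row is the pose to reach, as a shift and turn from the pose commanded when the call began, along the tool's axes at that moment; what a row does not reach only later rows make up. A row lasts 1/10 s, in which the tool goes at most 50 mm and 8.59 degrees, less where a joint would pass 70% of its speed; a pose out of reach is approached as far as the arm can. A call with a gripper value outside its range is refused whole. The fingers move at their own pace and stop on an object; "newtons" is the grip in N (left out, the last holds). Time passes only in rows, so rows that repeat a pose let the fingers close. It gives the time, the measured TCP pose, the force and the opening at its end, in the units of the state.
- observe(): the state, without advancing time (a new reading comes with each control period).
- get_image(name): name is "side" or "top"; returns a dict with "img" (420x560x3 uint8, red, green, blue), "range_z" (420x560 float32, m along the optical axis (not along the pixel's ray), 0 where there is no reading), "fx", "fy", "cx", "cy" (pixels), "k1" (the pictures are not rectified: a ray, as slopes to the right and down, at radius r is drawn at 1 + k1 r^2 times it, then the intrinsics apply), "pose" (4x4, takes a point from camera to world coordinates). Camera axes: x right, y up, looking along -z (the intrinsics and any distortion apply to the point x, -y, -z); pixel columns grow to the right and rows downward; lengths in m; the calibration is good to about 2 mm. A picture is of the moment at which its call begins.
- order.job_done(): hands the job in, once; it reports no verdict.
Trained networks look in a picture, given as the dict that the camera call returned (one of the last four; its "shot" number tells which), for a name from the list of things; names that differ only in an ending like _2 or _b are one class to them, and where a whole thing is asked for, a point or a joint stands for the part that bears it (a point fixed in the world has none). Each returns a list of dicts, best first, with "p" (0 to 1); they miss things now and then, are a little off and sometimes report something else, mostly with a low value. They report only what shows in the picture. A call takes as long as a camera call.
- models.cut_out(picture, thing): "mask" (420x560 bool, what is visible of it) and "box" ([centre column, centre row, width, height] in pixels, round what is visible of it).
- models.pinpoint(picture, thing): "point" ([column, row] in pixels: a listed point, or the origin of a listed thing).
The state is a dict: "time_s": time; "joint_pos": joint angles; "joint_velocities": joint speeds; "joint_torque": joint torques, N m; "eef_pos": TCP position; "tool_rot": TCP orientation; "ft_force": force on the tool from outside, world axes, zero at the start; "ft_torque": the same for the moment, N m; "finger_gap": opening from 0.0 (shut) to 1.0 (fully open).
Only numpy, scipy, OpenCV 4.12 (cv2) and the standard library are available. Lean on these libraries where they do the work, as an engineer would, in place of code of your own. Each camera call takes 0.05 s, during which the arm holds its last target.

## Working session

There is one attempt and no reset: what is moved stays moved. The work goes in short steps, Python scripts to look and compute and a tool call to move; the robot and the scene stay as the last step left them, time stands still between calls to the robot, and variables do not carry over. Pictures are saved under pics/ and viewed, and the job is handed in when it is done.

Besides the shell and the picture viewer there is one more tool, called after "Call:" as name([rows], argument=value, ...), one row to a line, values as JSON. play_rows: Moves the arm, as the interface text tells. Its arguments: {"type":"object","properties":{"rows":{"type":"array","items":{"type":"array","items":{"type":"array","items":{"type":"number"}}}},"newtons":{"type":"number"}},"required":["rows"]}

```bash
ls; mkdir -p pics; cat > h.py <<'E'
import numpy as np, cv2
from rig import observe, get_image, order, models
def ray(p,uv):
    u,v=uv; a=np.array([(u-p['cx'])/p['fx'],(v-p['cy'])/p['fy']]); s=a.copy()
    for _ in range(20): s=a/(1+p['k1']*(s@s))
    return s
def world(p,uv,z):
    s=ray(p,uv); c=np.array([s[0]*z,-s[1]*z,-z,1.]); return (np.array(p['pose'])@c)[:3]
def onplane(p,uv,h):
    a=world(p,uv,0.); b=world(p,uv,1.); t=(h-a[2])/(b[2]-a[2]); return a+t*(b-a)
def cloud(p,mask):
    vs,us=np.nonzero(mask&(p['range_z']>0)); return np.array([world(p,(u,v),p['range_z'][v,u]) for u,v in zip(us,vs)])
E
python3 - <<'E'
from h import *
for n in ['side','top']:
    p=get_image(n); cv2.imwrite(f'pics/{n}0.png',p['img'][:,:,::-1])
    print(n,np.round(p['pose'],3).tolist(),p['fx'],p['k1'])
    for t in ['paper_roll','deck','stop','seat','ink_pot_mid','stapler_mid','orange_tape_mid','keeper']:
        for f in ['pinpoint','cut_out']:
            try: r=getattr(models,f)(p,t)
            except Exception as e: print(t,f,e); continue
            for q in r[:2]:
                if f=='pinpoint':
                    u,v=q['point']; z=p['range_z'][int(v),int(u)] if 0<=v<420 and 0<=u<560 else 0
                    print(t,'pt',round(q['p'],2),np.round(q['point'],1),np.round(world(p,(u,v),z),3))
                else:
                    c=cloud(p,q['mask']); print(t,'cut',round(q['p'],2),np.round(q['box']),len(c), np.round(np.percentile(c,[2,50,98],axis=0),3).tolist() if len(c) else '')
print(observe())
E
```

```text
pics
side [[0.999, -0.004, 0.034, 0.584], [0.03, 0.59, -0.807, -1.252], [-0.017, 0.807, 0.59, 0.789], [0.0, 0.0, 0.0, 1.0]] 429.95585089492687 0.008486545469085326
paper_roll pt 0.81 [269.3 176.4] [ 0.518 -0.077  0.047]
paper_roll cut 0.6 [270. 177.  44.  18.] 755 [[0.455, -0.095, 0.014], [0.52, -0.078, 0.047], [0.591, -0.048, 0.062]]
deck pt 0.67 [268.1 189.7] [ 0.513 -0.082 -0.001]
deck cut 0.74 [263. 205.  66.  32.] 1673 [[0.42, -0.258, 0.002], [0.507, -0.244, 0.028], [0.591, -0.087, 0.068]]
stop pt 0.78 [265.  208.7] [ 0.513 -0.253  0.047]
stop cut 0.94 [264. 208.  67.  26.] 1075 [[0.419, -0.258, 0.011], [0.5, -0.249, 0.043], [0.585, -0.234, 0.068]]
seat pt 0.88 [264.6 196.8] [ 0.504 -0.136  0.008]
seat cut 0.93 [263. 203.  63.  32.] 1607 [[0.422, -0.258, 0.002], [0.506, -0.244, 0.028], [0.585, -0.087, 0.068]]
ink_pot_mid pt 0.89 [286.5 225.8] [ 0.575 -0.284  0.01 ]
ink_pot_mid cut 0.7 [287. 226.  24.  23.] 407 [[0.546, -0.336, 0.002], [0.571, -0.316, 0.026], [0.599, -0.276, 0.041]]
stapler_mid pt 0.9 [259.  236.8] [ 0.502 -0.37   0.04 ]
stapler_mid cut 0.86 [258. 240.  16.  43.]
[... 2147 characters left out ...]
ties': array([-9.71700643e-04, -2.60295798e-03,  9.95636399e-04, -9.82638919e-04,
        4.29477517e-04,  6.47596904e-04, -7.08641118e-05]), 'joint_torque': array([-3.71357273e-04, -4.75010777e+01,  1.36289779e+00, -2.54520518e+01,
        1.15488411e-02,  8.87550777e-04, -1.71821699e-05]), 'eef_pos': array([ 0.20747451, -0.61601483,  0.2483184 ]), 'tool_rot': array([[ 2.21321424e-05,  3.19216834e-01, -9.47681704e-01],
       [-4.44022964e-05, -9.47681703e-01, -3.19216834e-01],
       [-9.99999999e-01,  4.91441963e-05, -6.80026596e-06]]), 'ft_force': array([-0.51999409,  0.13510095,  0.24825671]), 'ft_torque': array([-0.01907249, -0.03219009, -0.01385699]), 'finger_gap': 0.9971988916483325}
```

```bash
python3 - <<'E'
import cv2
a=cv2.imread('pics/top0.png');b=cv2.imread('pics/side0.png')
cv2.imwrite('pics/topc.png',cv2.resize(a[130:330,140:460],None,fx=2.5,fy=2.5))
cv2.imwrite('pics/sidec.png',cv2.resize(b[110:340,150:400],None,fx=2.5,fy=2.5))
E
```

```text
(no output)
```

View pics/topc.png

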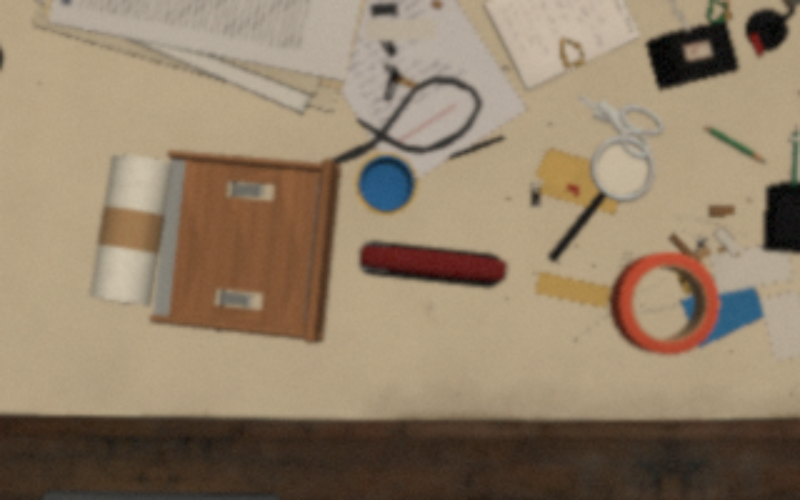

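View pics/sidec.png

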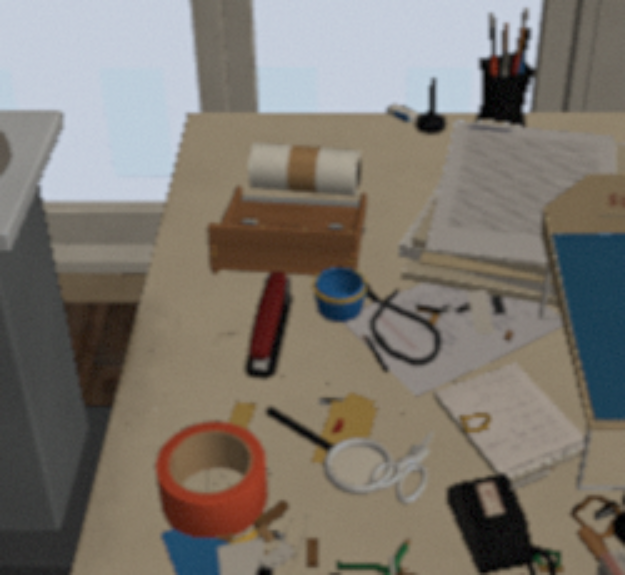

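View pics/side0.png

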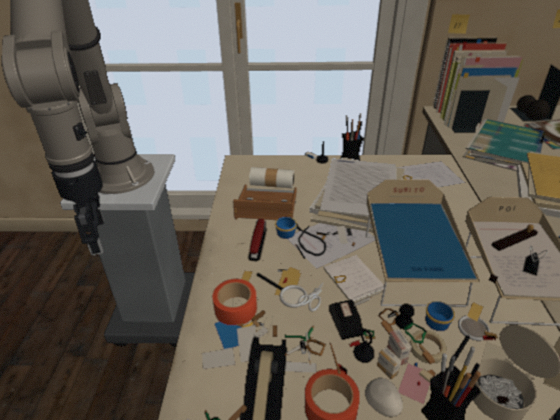

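```bash
python3 - <<'E'
from h import *
P={n:get_image(n) for n in ['side','top']}
for n,p in P.items():
    for t,z in [('deck',.0016),('seat',.0511),('stop',.0266),('paper_roll',.030)]:
        for q in models.pinpoint(p,t)[:1]: print(n,t,np.round(onplane(p,q['point'],z),4))
for n,p in P.items():
    for t in ['paper_roll','stop']:
        q=models.cut_out(p,t)[0]; c=cloud(p,q['mask'])
        c=c[c[:,2]>(0.04 if t=='paper_roll' else .058)]
        m=np.median(c,0); 
        r=cv2.fitLine(c[:,:2].astype(np.float32),cv2.DIST_HUBER,0,.01,.01).ravel(); r=r*np.sign(r[0])
        print(n,t,len(c),np.round(m,4),'yaw',np.arctan(r[1]/r[0]),r[2:])
p=P['top']
q=models.cut_out(p,'deck')[0]; c=cloud(p,q['mask']&(cv2.erode(q['mask'].astype(np.uint8),np.ones((9,9)))>0))
A=np.c_[c[:,:2],np.ones(len(c))]
w=np.ones(len(c),bool)
for _ in range(5):
    s=np.linalg.lstsq(A[w],c[w,2],rcond=None)[0]; w=abs(A@s-c[:,2])<.006
print('plane',s,'slope deg',np.degrees(np.hypot(s[0],s[1])),'upslope dir',np.arctan2(s[1],s[0]),w.sum())
# corners in top zoom
def zc(x,y,z): return np.round(onplane(p,(x/2.5+140,y/2.5+130),z),4)
for nm,x,y,z in [('cheekfootL',172,152,.017),('cheekfootR',153,321,.017),('stopheadL',337,162,.066),('stopheadR',320,340,.066),('roll',112,155,.03),('rollR',92,297,.03),('roll2',168,156,.03),('roll2R',152,303,.03)]: print(nm,zc(x,y,z))
d=p['range_z']
p=P['side']
for u in (240,270,300): print('edge',onplane(p,(u,157),0))
for uv in [(250,60),(300,80),(280,130),(270,150),(320,150),(150,100)]: print(uv,world(p,uv,p['range_z'][uv[1],uv[0]]))
E
```

```text
side deck [ 0.5092 -0.0854  0.0016]
side seat [ 0.5087 -0.1836  0.0511]
side stop [ 0.5093 -0.2351  0.0266]
side paper_roll [ 0.5239 -0.0661  0.03  ]
top deck [ 0.5162 -0.0866  0.0016]
top seat [ 0.5062 -0.2039  0.0511]
top stop [ 0.4536 -0.5793  0.0266]
top paper_roll [ 0.5216 -0.0562  0.03  ]
side paper_roll 477 [ 0.5237 -0.0728  0.0547] yaw -0.14408769 [ 0.5017098  -0.06948345]
side stop 264 [ 0.5039 -0.2446  0.0646] yaw -0.09110139 [ 0.50370127 -0.24421775]
top paper_roll 1327 [ 0.522  -0.0603  0.0545] yaw -0.14143834 [ 0.5213412 -0.0596287]
top stop 343 [ 0.5021 -0.2425  0.0647] yaw -0.092554465 [ 0.5019885  -0.24272384]
plane [-0.01530791 -0.16001469 -0.00562432] slope deg 9.210024230930351 upslope dir -1.6661717113683077 2461
cheekfootL [ 0.5996 -0.0965  0.017 ]
cheekfootR [ 0.4323 -0.0805  0.017 ]
stopheadL [ 0.5861 -0.26    0.066 ]
stopheadR [ 0.4171 -0.2457  0.066 ]
roll [ 0.5947 -0.0387  0.03  ]
rollR [ 0.4551 -0.0217  0.03  ]
roll2 [ 0.5942 -0.0942  0.03  ]
roll2R [ 0.4501 -0.081   0.03  ]
edge [0.40008852 0.13070659 0.        ]
edge [0.51089591 0.13067833 0.        ]
edge [0.62117581 0.13062067 0.        ]
(250, 60) [0.37435842 1.00258295 0.08071755]
(300, 80) [ 0.63673473  1.01232895 -0.03077438]
(280, 130) [ 0.52692671  0.99147665 -0.3144131 ]
(270, 150) [ 0.46597277  1.00137366 -0.44934323]
(320, 150) [ 0.76176572  1.00079558 -0.44931844]
(150, 100) [-0.19541408  1.00806611 -0.13784341]
```

```bash
cat >> h.py <<'E'
from scipy.spatial.transform import Rotation as Rr
U=np.array([-.092,-.9958,0]); F=np.array([.516,-.0875,.0016]); yaw=-.092
def Rt(yaw=yaw):
    x=np.array([0,0,-1.]);y=np.array([np.cos(yaw),np.sin(yaw),0]);return np.c_[x,y,np.cross(x,y)]
def go(pos,R=None):
    s=observe(); R0=np.array(s['tool_rot']); R=Rt() if R is None else R
    print('shift mm',np.round(R0.T@(np.array(pos)-s['eef_pos'])*1000,1),'turn deg',np.round(np.degrees(Rr.from_matrix(R0.T@R).as_rotvec()),2),'t',s['time_s'])
E
python3 - <<'E'
from h import *
go([.529,.010,.248]); print(Rt())
E
```

```text
shift mm [ 3.000e-01 -4.907e+02 -5.045e+02] turn deg [-6.612e+01  0.000e+00 -1.000e-02] t 2.35
[[ 0.          0.99577098 -0.09187027]
 [ 0.         -0.09187027 -0.99577098]
 [-1.          0.         -0.        ]]
```

Call:
play_rows([
  [[0, -491, -505, -66.1, 0, 0, 0], [0, -491, -505, -66.1, 0, 0, 0], [0, -491, -505, -66.1, 0, 0, 0], [0, -491, -505, -66.1, 0, 0, 0], [0, -491, -505, -66.1, 0, 0, 0], [0, -491, -505, -66.1, 0, 0, 0], [0, -491, -505, -66.1, 0, 0, 0], [0, -491, -505, -66.1, 0, 0, 0]],
])

```text
time_s: 3.15
eef_pos: [0.3909, -0.2584, 0.2487]
tool_rot: [[0.001, 0.996, -0.087], [-0.001, -0.087, -0.996], [-1.0, 0.001, 0.001]]
ft_force: [1.1, -0.4, -0.3]
finger_gap: 0.996
```

```bash
python3 - <<'E'
from h import *
go([.529,.010,.248]); print(observe()['eef_pos'],observe()['joint_pos'])
E
```

```text
shift mm [   0.6  114.1 -279.5] turn deg [ 0.26  0.05 -0.05] t 3.15
[ 0.39089027 -0.25844591  0.24872266] [ 0.81641183  0.08100561 -0.34174026  1.94404766  0.03071881  1.12016103
  0.37484688]
```

Call:
play_rows([
  [[0, 114, -280, 0, 0, 0, 0], [0, 114, -280, 0, 0, 0, 0], [0, 114, -280, 0, 0, 0, 0], [0, 114, -280, 0, 0, 0, 0], [0, 114, -280, 0, 0, 0, 0], [0, 114, -280, 0, 0, 0, 0], [0, 114, -280, 0, 0, 0, 0], [0, 114, -280, 0, 0, 0, 0]],
])

```text
time_s: 3.95
eef_pos: [0.5298, 0.0096, 0.2483]
tool_rot: [[-0.0, 0.996, -0.089], [0.0, -0.089, -0.996], [-1.0, -0.0, -0.0]]
ft_force: [-1.3, -0.8, -0.9]
finger_gap: 0.997
```

```bash
python3 - <<'E'
from h import *
go([.529,.010,.120]); print(observe()['eef_pos'])
for n in ['side','top']:
    p=get_image(n); cv2.imwrite(f'pics/{n}1.png',cv2.resize(p['img'][60:300,120:440,::-1],None,fx=2.5,fy=2.5))
    q=models.cut_out(p,'paper_roll'); print([(round(x['p'],2),np.round(x['box'])) for x in q])
    d=p['range_z']
    if n=='side':
        vs,us=np.mgrid[60:200,200:360]; 
        c=cloud(p,(np.indices(d.shape)[1]>200)&(np.indices(d.shape)[1]<360)&(np.indices(d.shape)[0]<165)&(d>0)&(d<2))
        m=(abs(c[:,1]-.01)<.05)&(c[:,2]>.1)&(c[:,2]<.40)
        for a in np.arange(.20,.34,.005):
            k=m&(abs(c[:,2]-a)<.0025); print(round(a,3),k.sum(),np.round([c[k,0].min(),c[k,0].max(),np.median(c[k,1])],3) if k.any() else '')
E
```

```text
shift mm [128.3  -0.8  -0.3] turn deg [ 0.19 -0.01  0.01] t 3.95
[0.52980243 0.009621   0.24825511]
[]
0.2 0 
0.205 0 
0.21 0 
0.215 0 
0.22 0 
0.225 0 
0.23 0 
0.235 0 
0.24 0 
0.245 0 
0.25 7 [0.478 0.575 0.004]
0.255 14 [0.472 0.584 0.002]
0.26 14 [0.472 0.584 0.001]
0.265 16 [0.473 0.584 0.003]
0.27 17 [0.473 0.584 0.007]
0.275 15 [0.473 0.584 0.005]
0.28 17 [0.473 0.581 0.   ]
0.285 12 [0.471 0.587 0.001]
0.29 28 [0.459 0.599 0.002]
0.295 46 [0.453 0.599 0.001]
0.3 47 [0.453 0.602 0.002]
0.305 39 [ 0.456  0.599 -0.001]
0.31 72 [0.457 0.599 0.   ]
0.315 64 [ 0.457  0.599 -0.002]
0.32 51 [ 0.457  0.599 -0.004]
0.325 51 [ 0.457  0.599 -0.003]
0.33 63 [ 0.458  0.595 -0.003]
0.335 72 [ 0.458  0.595 -0.002]
0.34 82 [0.459 0.595 0.001]
[(0.74, array([194., 220.,  32.,  63.]))]
```

View pics/side1.png

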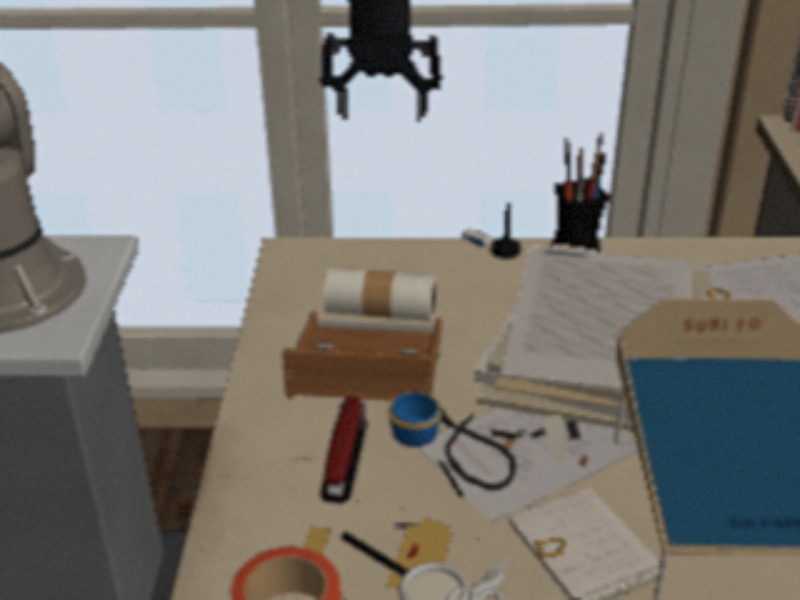

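Call:
play_rows([
  [[40, -1, 0, 0, 0, 0, 0], [80, -2, 0, 0, 0, 0, 0], [120, -3, 0, 0, 0, 0, 0], [155, -4, 0, 0, 0, 0, 0], [185, -4, 0, 0, 0, 0, 0], [208, -4, 0, 0, 0, 0, 0], [220, -4, 0, 0, 0, 0, 0], [226, -4, 0, 0, 0, 0, 0]],
])

```text
time_s: 4.95
eef_pos: [0.5251, 0.0072, 0.0215]
tool_rot: [[-0.001, 0.996, -0.094], [-0.001, -0.094, -0.996], [-1.0, -0.001, 0.001]]
ft_force: [-0.6, -0.1, -0.2]
finger_gap: 1.005
```

```bash
cat > s.py <<'E'
from h import *
import sys
k=sys.argv[1]
o=observe(); e=o['eef_pos']; print('tcp',np.round(e,4),'deck coord along',np.round((e-F)[:2]@U[:2]*1000,1),'lat',np.round((e-F)[:2]@[.9958,-.092]*1000,1),'f',np.round(o['ft_force'],2),o['time_s'])
for n in sys.argv[2:]:
    p=get_image(n); cv2.imwrite(f'pics/{n}{k}.png',cv2.resize(p['img'][130:250,160:360,::-1],None,fx=4,fy=4,interpolation=cv2.INTER_CUBIC))
    for q in models.cut_out(p,'paper_roll')[:1]:
        c=cloud(p,q['mask']); top=c[c[:,2]>np.percentile(c[:,2],98)-.012]
        r=cv2.fitLine(top[:,:2].astype(np.float32),cv2.DIST_HUBER,0,.01,.01).ravel()
        mid=np.median(top,0); print(n,round(q['p'],2),'top strip',np.round(mid,4),'ztop',np.round(np.percentile(c[:,2],95),4),'xr',np.round(np.percentile(c[:,0],[1,99]),4),'yaw',round(float(np.arctan(r[1]/r[0])),3),'along',np.round((mid-F)[:2]@U[:2]*1000,1),'lat',np.round((mid-F)[:2]@[.9958,-.092]*1000,1))
E
python3 s.py 2 side top; python3 -c "
from h import *
go([.526,.010,.022])"
```

```text
tcp [0.5251 0.0072 0.0215] deck coord along -95.2 lat 0.3 f [-0.55 -0.07 -0.16] 4.95
side 0.77 top strip [ 0.5263 -0.0682  0.0578] ztop 0.0611 xr [0.4543 0.5944] yaw -0.099 along -20.1 lat 8.5
top 0.72 top strip [ 0.521  -0.0585  0.056 ] ztop 0.0606 xr [0.4525 0.5909] yaw -0.139 along -29.4 lat 2.3
shift mm [ 1.3 -0.7 -1.7] turn deg [-0.04  0.   -0.12] t 5.15
```

View pics/side2.png

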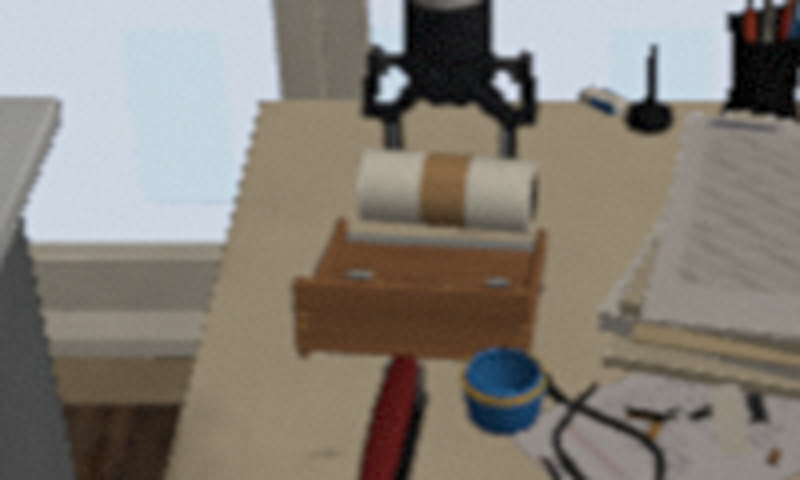

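View pics/top2.png

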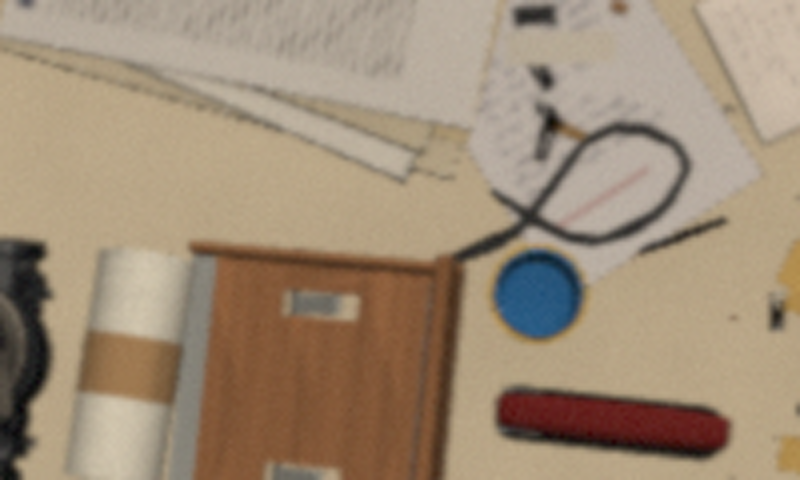

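Call:
play_rows([
  [[0, 0, 6, 0, 0, 0, 0], [0, 0, 12, 0, 0, 0, 0], [0, 0, 16, 0, 0, 0, 0], [0, 0, 18, 0, 0, 0, 0], [0, 0, 20, 0, 0, 0, 0], [0, 0, 22, 0, 0, 0, 0], [0, 0, 24, 0, 0, 0, 0], [0, 0, 26, 0, 0, 0, 0]],
])

```text
time_s: 5.95
eef_pos: [0.5232, -0.0175, 0.0223]
tool_rot: [[-0.0, 0.996, -0.092], [-0.0, -0.092, -0.996], [-1.0, -0.0, 0.0]]
ft_force: [-0.3, 0.3, -0.5]
finger_gap: 0.998
```

```bash
python3 s.py 3 top
```

```text
tcp [ 0.5232 -0.0175  0.0223] deck coord along -70.4 lat 0.7 f [-0.29  0.25 -0.52] 5.95
top 0.84 top strip [ 0.5198 -0.0623  0.0562] ztop 0.061 xr [0.4503 0.5907] yaw -0.137 along -25.5 lat 1.5
```

View pics/top3.png

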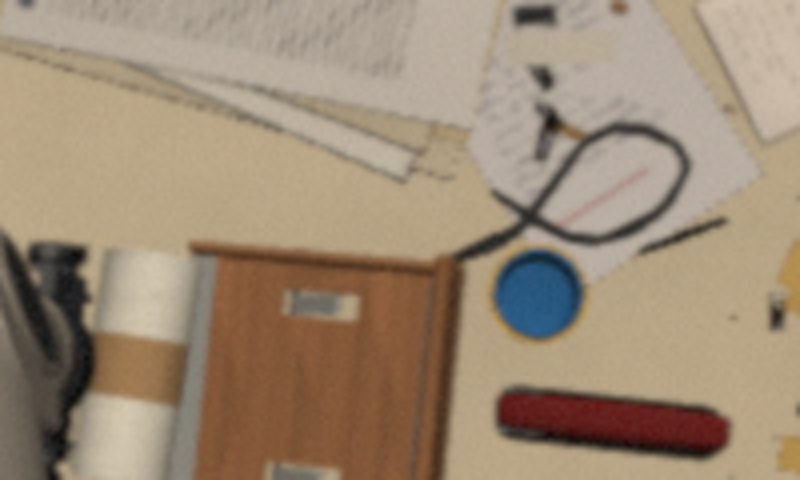

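Call:
play_rows([
  [[0, 0, 2.5, 0, 0, 0, 0], [0, 0, 5, 0, 0, 0, 0], [0, 0, 7.5, 0, 0, 0, 0], [0, 0, 10, 0, 0, 0, 0], [0, 0, 13, 0, 0, 0, 0], [0, 0, 16, 0, 0, 0, 0], [0, 0, 19, 0, 0, 0, 0], [0, 0, 22, 0, 0, 0, 0]],
])

```text
time_s: 6.85
eef_pos: [0.5216, -0.0389, 0.0225]
tool_rot: [[0.001, 0.996, -0.091], [0.001, -0.091, -0.996], [-1.0, 0.001, -0.001]]
ft_force: [0.2, 1.4, 1.3]
finger_gap: 0.995
```

```bash
python3 s.py 4 top side
```

```text
tcp [ 0.5216 -0.0389  0.0225] deck coord along -48.9 lat 1.1 f [0.16 1.41 1.25] 6.85
top 0.84 top strip [ 0.5176 -0.082   0.0575] ztop 0.062 xr [0.4503 0.5875] yaw -0.093 along -5.6 lat 1.0
side 0.59 top strip [ 0.5209 -0.092   0.0592] ztop 0.0628 xr [0.4507 0.5911] yaw -0.084 along 4.0 lat 5.2
```

View pics/side4.png

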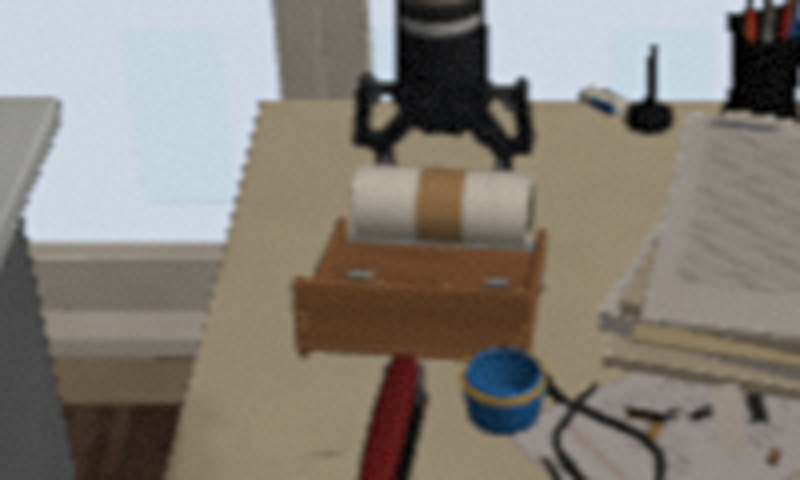

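View pics/top4.png

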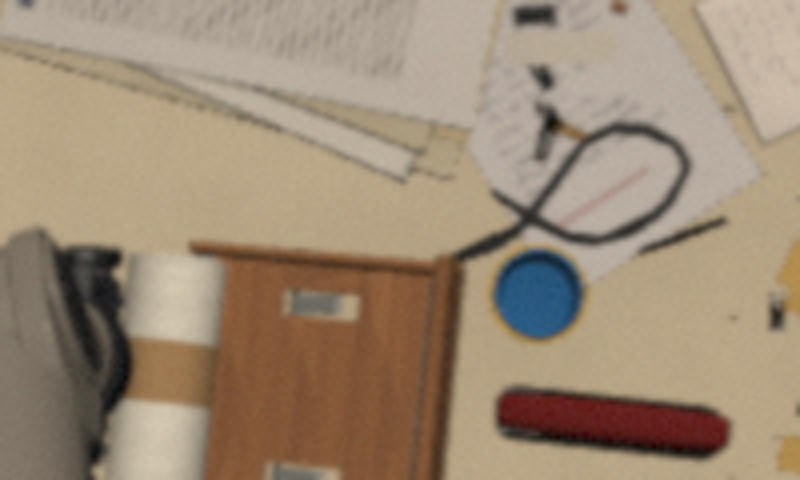

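Call:
play_rows([
  [[-0.6, 0, 4, 0, 0, 0, 0], [-1.3, 0, 8, 0, 0, 0, 0], [-1.9, 0, 12, 0, 0, 0, 0], [-2.5, 0, 16, 0, 0, 0, 0], [-3.2, 0, 20, 0, 0, 0, 0], [-3.8, 0, 24, 0, 0, 0, 0], [-4.4, 0, 28, 0, 0, 0, 0], [-5, 0, 32, 0, 0, 0, 0]],
])

```text
time_s: 7.85
eef_pos: [0.5181, -0.0716, 0.0273]
tool_rot: [[-0.0, 0.996, -0.092], [-0.0, -0.092, -0.996], [-1.0, -0.0, 0.0]]
ft_force: [0.7, 1.3, 1.3]
finger_gap: 0.996
```

```bash
python3 s.py 5 top
```

```text
tcp [ 0.5181 -0.0716  0.0273] deck coord along -16.0 lat 0.7 f [0.73 1.3  1.35] 7.85
top 0.93 top strip [ 0.5152 -0.1148  0.063 ] ztop 0.0677 xr [0.4483 0.5845] yaw -0.092 along 27.2 lat 1.7
```

View pics/top5.png

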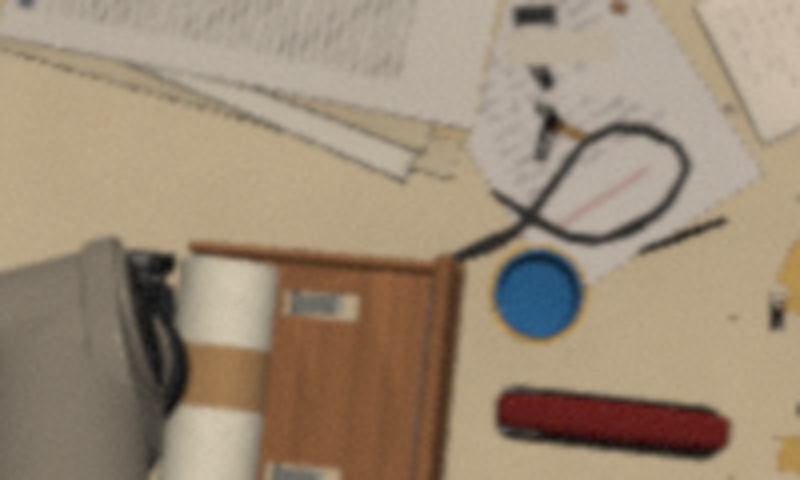

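Call:
play_rows([
  [[-0.6, 0, 4, 0, 0, 0, 0], [-1.3, 0, 8, 0, 0, 0, 0], [-1.9, 0, 12, 0, 0, 0, 0], [-2.5, 0, 16, 0, 0, 0, 0], [-3.2, 0, 20, 0, 0, 0, 0], [-3.8, 0, 24, 0, 0, 0, 0], [-4.4, 0, 28, 0, 0, 0, 0], [-5, 0, 32, 0, 0, 0, 0]],
])

```text
time_s: 8.75
eef_pos: [0.5152, -0.1035, 0.0324]
tool_rot: [[-0.0, 0.996, -0.092], [-0.0, -0.092, -0.996], [-1.0, -0.0, 0.0]]
ft_force: [-0.3, 1.5, 1.5]
finger_gap: 1.0
```

```bash
python3 s.py 6 top
```

```text
tcp [ 0.5152 -0.1035  0.0324] deck coord along 16.0 lat 0.7 f [-0.29  1.47  1.54] 8.75
top 0.71 top strip [ 0.5107 -0.1478  0.0679] ztop 0.0727 xr [0.4444 0.5818] yaw -0.088 along 60.5 lat 0.2
```

Call:
play_rows([
  [[-0.6, 0, 4, 0, 0, 0, 0], [-1.3, 0, 8, 0, 0, 0, 0], [-1.9, 0, 12, 0, 0, 0, 0], [-2.5, 0, 16, 0, 0, 0, 0], [-3.2, 0, 20, 0, 0, 0, 0], [-3.8, 0, 24, 0, 0, 0, 0], [-4.4, 0, 28, 0, 0, 0, 0], [-5, 0, 32, 0, 0, 0, 0]],
])

```text
time_s: 9.65
eef_pos: [0.5122, -0.1355, 0.0373]
tool_rot: [[-0.0, 0.996, -0.092], [-0.0, -0.092, -0.996], [-1.0, -0.0, 0.0]]
ft_force: [0.1, 2.6, 0.4]
finger_gap: 1.0
```

```bash
python3 s.py 7 top
```

```text
tcp [ 0.5122 -0.1355  0.0373] deck coord along 48.1 lat 0.6 f [0.13 2.64 0.37] 9.65
top 0.67 top strip [ 0.5128 -0.1808  0.0734] ztop 0.0781 xr [0.4401 0.5788] yaw -0.065 along 93.2 lat 5.4
```

View pics/top7.png

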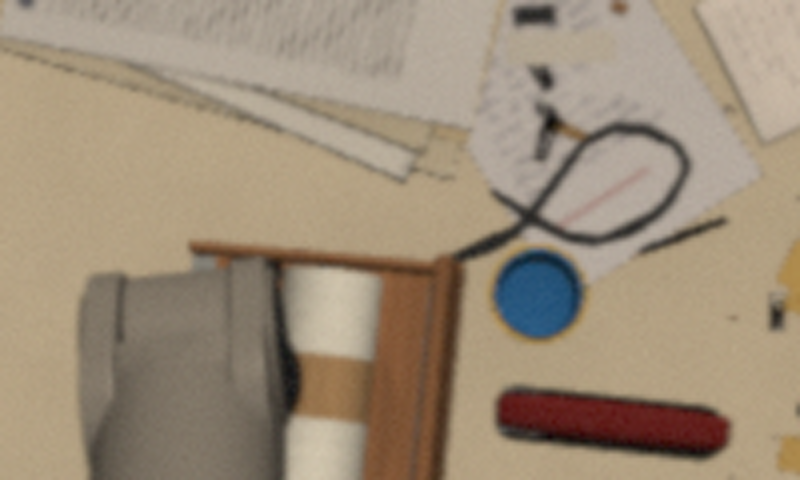

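Call:
play_rows([
  [[-0.6, 0, 4, 0, 0, 0, 0], [-1.3, 0, 8, 0, 0, 0, 0], [-1.9, 0, 12, 0, 0, 0, 0], [-2.5, 0, 16, 0, 0, 0, 0], [-3.2, 0, 20, 0, 0, 0, 0], [-3.8, 0, 24, 0, 0, 0, 0], [-4.3, 0, 27, 0, 0, 0, 0], [-4.6, 0, 29, 0, 0, 0, 0]],
])

```text
time_s: 10.55
eef_pos: [0.5098, -0.1639, 0.042]
tool_rot: [[0.0, 0.996, -0.092], [0.0, -0.092, -0.996], [-1.0, 0.0, -0.0]]
ft_force: [0.4, 1.8, 0.5]
finger_gap: 0.998
```

```bash
python3 s.py 8 top side
```

```text
tcp [ 0.5098 -0.1639  0.042 ] deck coord along 76.7 lat 0.8 f [0.42 1.79 0.53] 10.55
top 0.87 top strip [ 0.5132 -0.2103  0.078 ] ztop 0.0826 xr [0.4379 0.5765] yaw -0.054 along 122.6 lat 8.5
side 0.98 top strip [ 0.5091 -0.2165  0.079 ] ztop 0.0826 xr [0.4412 0.5789] yaw -0.087 along 129.1 lat 5.0
```

View pics/top8.png

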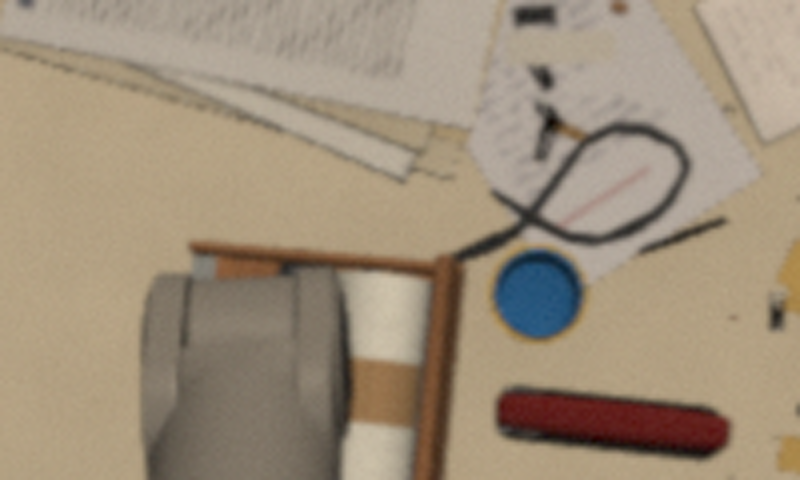

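View pics/side8.png

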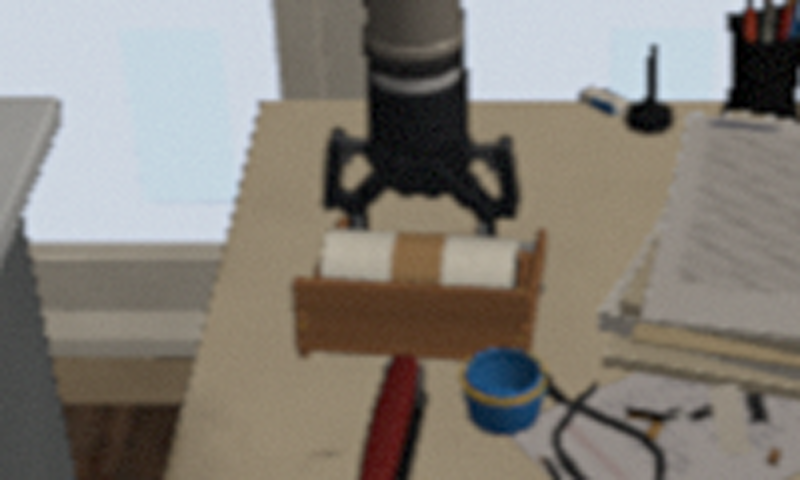

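Nearly there. I'll push on in 1 mm steps until the force shows it has met the stop.

Call:
play_rows([
  [[-0.2, 0, 1, 0, 0, 0, 0], [-0.3, 0, 2, 0, 0, 0, 0], [-0.5, 0, 3, 0, 0, 0, 0], [-0.6, 0, 4, 0, 0, 0, 0], [-0.6, 0, 4, 0, 0, 0, 0]],
])

```text
time_s: 11.25
eef_pos: [0.5095, -0.1655, 0.0423]
tool_rot: [[0.0, 0.996, -0.091], [0.003, -0.091, -0.996], [-1.0, 0.0, -0.003]]
ft_force: [1.0, 6.5, -0.5]
finger_gap: 1.001
```

Call:
play_rows([
  [[0, 0, 1, 0, 0, 0, 0], [0, 0, 2, 0, 0, 0, 0], [0, 0, 3, 0, 0, 0, 0], [0, 0, 3, 0, 0, 0, 0]],
])

```text
time_s: 11.65
eef_pos: [0.5095, -0.1656, 0.0423]
tool_rot: [[0.0, 0.996, -0.091], [0.006, -0.091, -0.996], [-1.0, -0.0, -0.006]]
ft_force: [0.1, 11.9, 0.8]
finger_gap: 1.0
```

```bash
python3 s.py 9 top side
```

```text
tcp [ 0.5095 -0.1656  0.0423] deck coord along 78.4 lat 0.7 f [ 0.12 11.88  0.77] 11.65
top 0.94 top strip [ 0.5084 -0.2147  0.0782] ztop 0.0826 xr [0.4381 0.5719] yaw -0.053 along 127.3 lat 4.1
side 0.68 top strip [ 0.5083 -0.2165  0.0792] ztop 0.0829 xr [0.4396 0.5789] yaw -0.124 along 129.1 lat 4.2
```

View pics/top9.png

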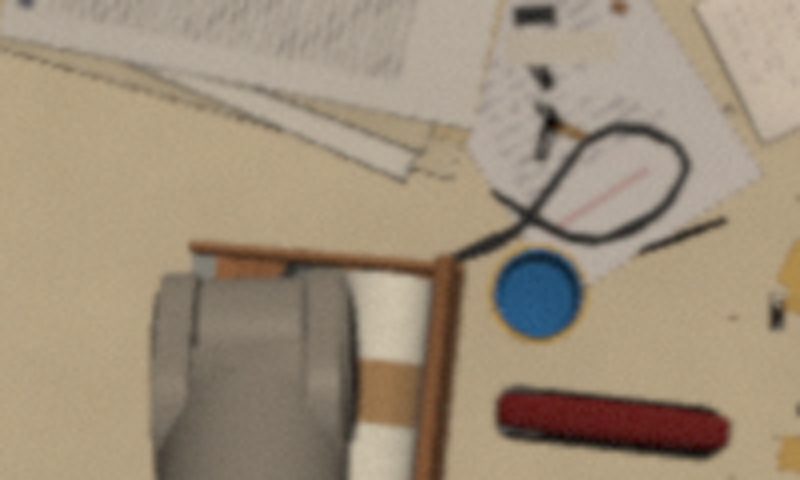

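View pics/side9.png

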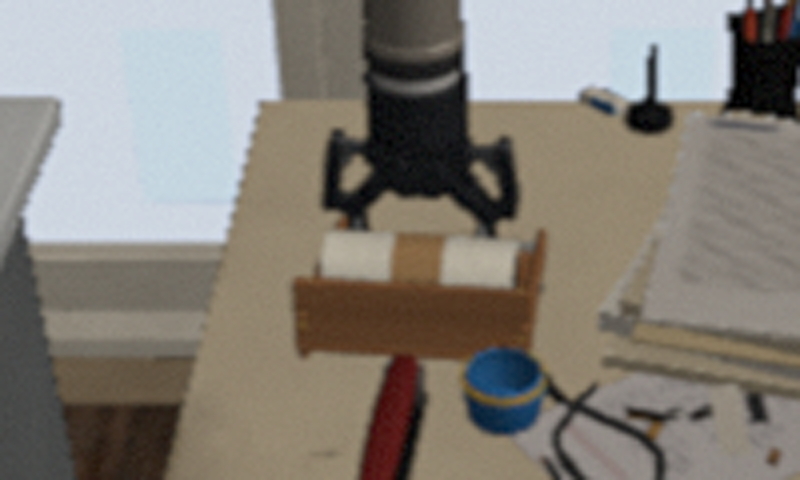

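Call:
play_rows([
  [[0, 0, -2, 0, 0, 0, 0], [0, 0, -4, 0, 0, 0, 0], [0, 0, -6, 0, 0, 0, 0], [0, 0, -8, 0, 0, 0, 0], [0, 0, -10, 0, 0, 0, 0], [0, 0, -12, 0, 0, 0, 0], [0, 0, -14, 0, 0, 0, 0], [0, 0, -14, 0, 0, 0, 0]],
])

```text
time_s: 12.65
eef_pos: [0.5103, -0.1567, 0.0426]
tool_rot: [[0.0, 0.996, -0.092], [-0.0, -0.092, -0.996], [-1.0, 0.0, 0.0]]
ft_force: [-1.0, 0.1, -0.2]
finger_gap: 1.0
```

```bash
python3 s.py 10 top side
```

```text
tcp [ 0.5103 -0.1567  0.0426] deck coord along 69.5 lat 0.7 f [-1.05  0.1  -0.22] 12.65
top 0.83 top strip [ 0.5013 -0.2027  0.3651] ztop 0.0829 xr [0.4351 0.5768] yaw -0.021 along 116.1 lat -4.0
side 0.65 top strip [ 0.5082 -0.2121  0.0785] ztop 0.0821 xr [0.4383 0.5789] yaw -0.065 along 124.8 lat 3.7
```

View pics/top10.png

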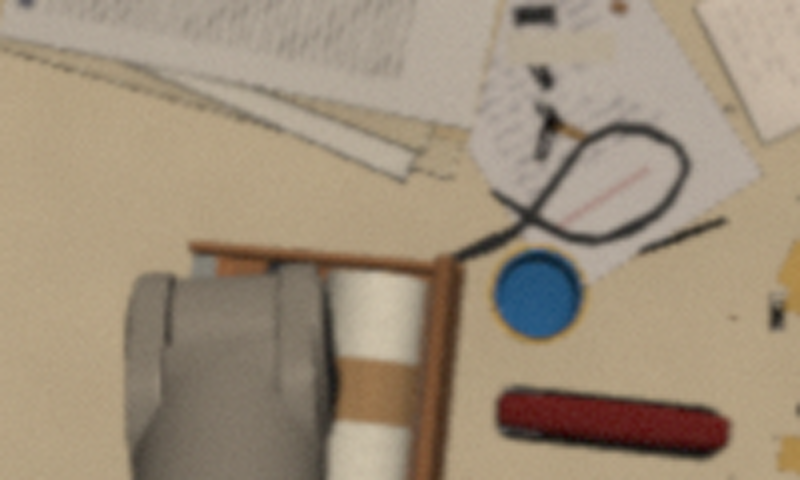

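Call:
play_rows([
  [[0, 0, -3, 0, 0, 0, 0], [0, 0, -6, 0, 0, 0, 0], [0, 0, -9, 0, 0, 0, 0], [0, 0, -12, 0, 0, 0, 0], [0, 0, -12, 0, 0, 0, 0]],
])

```text
time_s: 13.35
eef_pos: [0.5115, -0.1441, 0.0425]
tool_rot: [[0.0, 0.996, -0.091], [0.0, -0.091, -0.996], [-1.0, 0.0, -0.0]]
ft_force: [0.8, -0.4, 0.7]
finger_gap: 1.001
```

```bash
python3 s.py 11 top side
```

```text
tcp [ 0.5115 -0.1441  0.0425] deck coord along 56.8 lat 0.8 f [ 0.79 -0.43  0.67] 13.35
top 0.57 top strip [ 0.5072 -0.204   0.077 ] ztop 0.0817 xr [0.438  0.5774] yaw -0.097 along 116.8 lat 1.9
side 0.58 top strip [ 0.509  -0.2121  0.0785] ztop 0.0819 xr [0.4398 0.5789] yaw -0.118 along 124.7 lat 4.5
```

View pics/top11.png

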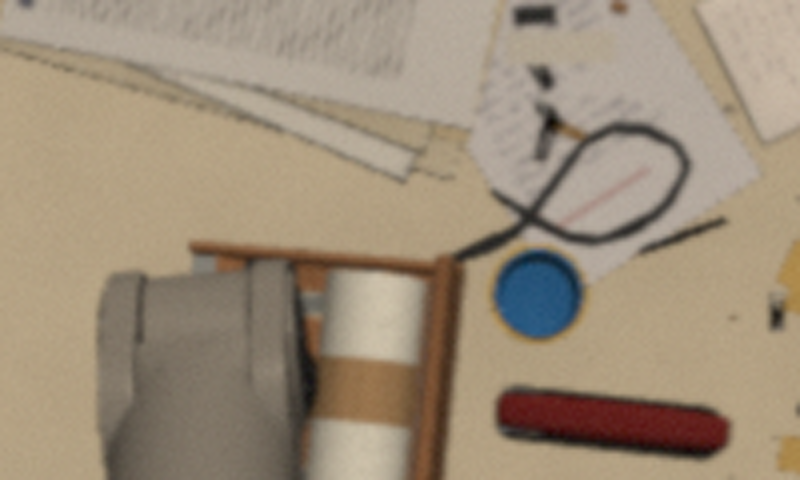

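The roll stayed put while the hand opened a gap, so the keeper is holding it. Next I withdraw back and up.

Call:
play_rows([
  [[0, 0, -12, 0, 0, 0, 0], [-5, 0, -28, 0, 0, 0, 0], [-20, 0, -50, 0, 0, 0, 0], [-45, 0, -80, 0, 0, 0, 0], [-75, 0, -110, 0, 0, 0, 0], [-105, 0, -140, 0, 0, 0, 0], [-130, 0, -160, 0, 0, 0, 0], [-130, 0, -160, 0, 0, 0, 0]],
])

```text
time_s: 14.35
eef_pos: [0.5288, 0.0217, 0.1779]
tool_rot: [[0.01, 0.996, -0.083], [0.002, -0.083, -0.997], [-1.0, 0.01, -0.003]]
ft_force: [0.0, -0.6, -0.4]
finger_gap: 0.999
```

```bash
python3 s.py 12 top side; python3 - <<'E'
from h import *
p=get_image('top'); 
for t in ['ink_pot_mid','stapler_mid','orange_tape_mid']:
    q=models.cut_out(p,t)[0]; print(t,round(q['p'],2),np.round(q['box']))
E
```

```text
tcp [0.5288 0.0217 0.1779] deck coord along -109.9 lat 2.7 f [ 0.03 -0.56 -0.43] 14.35
top 0.72 top strip [ 0.5064 -0.2041  0.077 ] ztop 0.0818 xr [0.438  0.5757] yaw -0.092 along 117.0 lat 1.1
side 0.75 top strip [ 0.511  -0.2116  0.0784] ztop 0.0821 xr [0.4399 0.5789] yaw -0.108 along 124.1 lat 6.4
ink_pot_mid 0.61 [294. 205.  29.  25.]
stapler_mid 0.6 [314. 235.  60.  20.]
orange_tape_mid 0.95 [406. 253.  45.  44.]
```

View pics/top12.png

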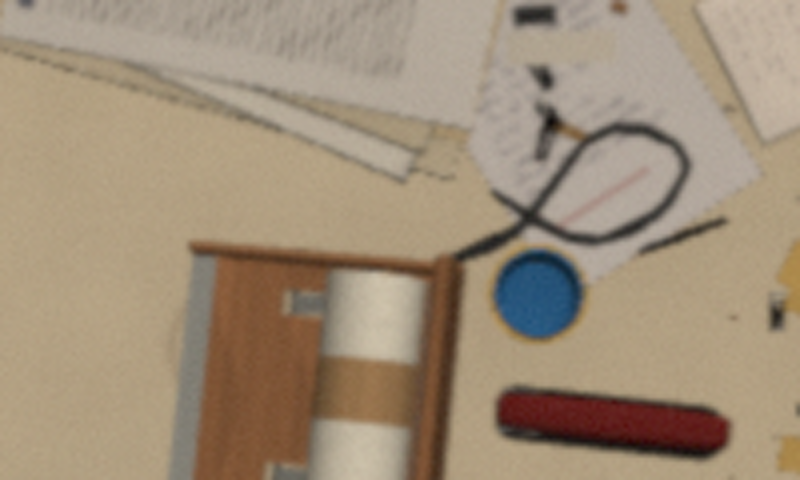

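View pics/side12.png

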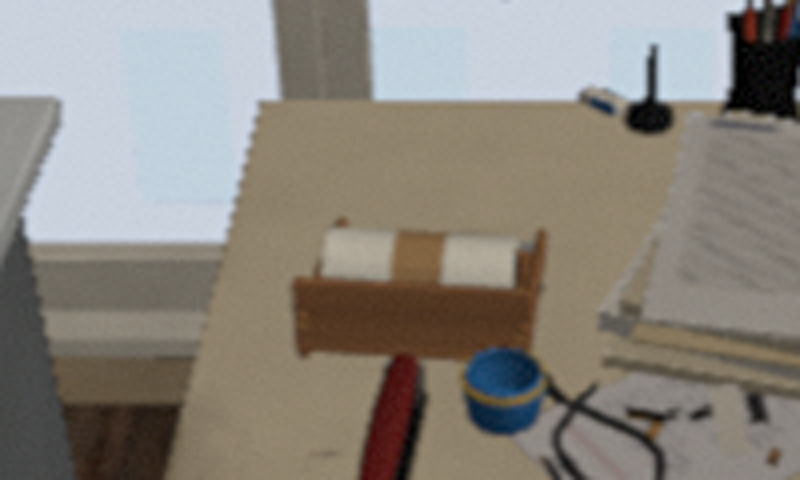

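Call:
play_rows([
  [[0, 0, 0, 0, 0, 0, 0], [0, 0, 0, 0, 0, 0, 0], [0, 0, 0, 0, 0, 0, 0]],
])

```text
time_s: 15.05
eef_pos: [0.5261, 0.0143, 0.1723]
tool_rot: [[-0.0, 0.996, -0.092], [0.0, -0.092, -0.996], [-1.0, -0.0, -0.0]]
ft_force: [-0.5, 0.2, -0.2]
finger_gap: 1.003
```

```bash
python3 s.py 13 side; python3 -c "
from h import *
print(order.job_done())"
```

```text
tcp [0.5261 0.0143 0.1723] deck coord along -102.3 lat 0.7 f [-0.55  0.24 -0.2 ] 15.05
side 0.91 top strip [ 0.5116 -0.2131  0.0784] ztop 0.082 xr [0.44   0.5789] yaw -0.093 along 125.5 lat 7.2
the job is handed in; nothing more can be done
None
```

The roll of drawing paper is loaded: it sits in the stand, held behind the keeper. I handed the job in at about 15 s.

- **Push:** I pushed with both open fingertips at about 40 mm/s, never gripping or lifting the roll. The first contact squared it to the ramp. It went over the keeper and met the stop. There the hand stopped advancing while the push force rose to about 12 N.
- **Held:** When I backed off slowly, the roll settled back about 4 mm, which matches its play between keeper and stop. It then stayed put, with no force on the fingers, and the last pictures show it unchanged.
- **Square and clear:** The last readings had the roll at -0.09 rad, the same as the stand. The hand finished about 0.2 m away, touching nothing.
- **Other things on the table:** The ink pot, stapler and orange tape show within about 2 pixels of where they started.

**Checks that disagreed:** The side and top pictures placed the roll about 8 mm apart along the ramp, because each sees a different part of its curved surface. The prongs' raised tips were too small to see, so I judged that the keeper had caught from the roll staying in place.

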